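Jog three heat-spreader panels square on the heating plate, press, set the dial

ROBOT

A 6-joint arm with a two-finger parallel gripper is mounted at the origin on the work surface. World frame = base frame: x ahead of the robot, y to its left, z up, the work surface at z = 0. Lengths are in m, angles in degrees, forces in N, time in s.
With the tool pointing down it reaches from about 0.35 to 0.85 m from the base axis. Payload 8.1 kg.
Tool frame: the origin (TCP) lies at the very end of the fingers, on their centre line; the grasp point (between the pads) lies 19 mm behind it; z points along the fingers, y is the line along which they close (so a half turn about z gives the same grasp; the last joint's range is limited). The gripper opens to 93 mm and grips with 3 to 60 N. Pads are 15 mm wide; open, the fingers measure 128 mm over their backs; the gripper's body (75 mm by 188 mm) begins 65 mm behind the grasp point.
Start: joints at [70.107, 7.471, 85.268, -0, 87.261, -4.893], TCP at [0.155, 0.58, 0.219] pointing down, gripper open.
Joint ranges: [-169.43, 169.43], [-51.17, 129.36], [1.28, 143.12], [-76.62, 256.62], [0, 156.53], [-152.29, 152.29]. Speed limits (degrees/s): [136.94, 136.94, 159.86, 180, 180, 180].

INTERFACE

Orientations are given as a 3x3 rotation matrix whose columns are the frame's x, y, z axes.
In Python, from bench import ctrl, eyes, finder gives the robot as it stands. The module is installed in compiled form; this text tells all that it offers.
- The arm moves only by the tool move_arm, never from a script. Its argument "plan" is one flat list of numbers, 7 for each row, row after row: the closure, from 0 (fully open) to 1 (shut), then the shift along the tool's x, y, z in mm, then the turn, a rotation vector about the tool's x, y, z in degrees. A call has 1 to 5 rows; each row is the pose to reach, as a shift and turn from the pose commanded when the call began, along the tool's axes at that moment; what a row does not reach only later rows make up. A row lasts 1/8 s, in which the tool goes at most 62.5 mm and 10.7 degrees, less where a joint would pass 70% of its speed; a pose out of reach is approached as far as the arm can. A call with a gripper value outside its range is refused whole. The fingers move at their own pace and stop on an object; the grip force is fixed at half the most. Time passes only in rows, so rows that repeat a pose let the fingers close. It gives the time, the measured TCP pose, the force, the opening and the grip force at its end, in the units of the state.
- ctrl.sense(): the state, without advancing time (a new reading comes with each control period).
- eyes.grab_frame(name): name is "scene" or "top"; returns the picture (384x512x3 uint8, red, green, blue); there is no depth.
- eyes.calibration(name): a dict with "K" (3x3 intrinsics, pixels), "extrinsics" (4x4, takes a point from camera to world coordinates). Camera axes: x right, y up, looking along -z (the intrinsics and any distortion apply to the point x, -y, -z); pixel columns grow to the right and rows downward; lengths in m; the calibration is good to about 2 mm. A picture is of the moment at which its call begins. calibration takes no time and is no camera call.
- ctrl.close_job(): hands the job in; it is judged then, once.
Trained networks look in the newest picture that a camera, given by its name, has taken for a name from the list of things; names that differ only in an ending like _2 or _b are one class to them, and where a whole thing is asked for, a point or a joint stands for the part that bears it (a point fixed in the world has none). Each returns a list of dicts, best first, with "confidence" (0 to 1); they miss things now and then, are a little off and sometimes report something else, mostly with a low value. They report only what shows in the picture. A call takes as long as a camera call. They do not tell look-alikes from the thing itself.
- finder.silhouettes(label, camera): "pixels" (384x512 bool, what is visible of it).
- finder.place_of(label, camera): "centre" ([x, y, z] in m, in the coordinates of the camera as it stood for that picture, good to about 4 mm: a listed point, or the origin of a listed thing).
The state is a dict: "time": time; "joint_pos": joint angles; "qvel": joint speeds; "tau": joint torques, N m; "eef_pos": TCP position; "eef_rot": TCP orientation; "force": force on the tool from outside, world axes, zero at the start; "wrist_torque": the same for the moment, N m; "gripper_width": opening from 0.0 (shut) to 1.0 (fully open); "gripper_force": force on a finger pad.
Only numpy, scipy, OpenCV 4.12 (cv2) and the standard library are available. Lean on these libraries where they do the work, as an engineer would, in place of code of your own. Each camera call takes 0.05 s, during which the arm holds its last target. There are 200 camera calls.

TASK

Lay the blue panel on the bare aluminium panel that lies on the heating plate and the red one on top, and jog the pile square, so that all three panels lie flush against both steel stops of the corner; let go of it. Then press down on the middle of the top panel with about 10 N for a second to bed the pile, and last turn the dial until its white pointer points at the orange marker. Push and press gently (stay below about 40 N), and leave the other things on the bench where they are.

Things in the scene. Friction and masses are not known exactly. Their poses are not given: they have to be found in the camera images.
- hotplate: heating plate, fixed: grey housing 200 x 320 mm (x by y), top face 50 mm above the bench. Origin: centre of its underside; x away from the robot at yaw 0, y to the robot's left. The +y part of the top is the dark heating surface with two steel stop bars in an L (see long_stop and end_stop); the -y part is the white console with the dial
- long_stop (a point): middle of the long stop's foot, on the face that the panels meet; axes as the hotplate. The bar stands along the -x side of the heating surface, 42 mm high, 12 mm thick (to -x), its face looks to +x; 142 mm long along y, unbroken, so no finger fits between it and a panel that is close to it
- end_stop (a point): middle of the end stop's foot, on the face that the panels meet; axes as the hotplate. The bar stands across the +y end of the heating surface, 42 mm high, 12 mm thick (to +y), its face looks to -y; 110 mm long along x
- corner (a point): inner corner of the stops on the heating surface (hotplate x -75, y 140, z 50 mm), axes as the hotplate: the long stop's face is the plane x = 0, the end stop's the plane y = 0; panels lie at x > 0, y < 0. A panel flush in the corner has its centre at x = 30, y = -55 mm; undersides of the three layers at z = 0, 10 and 20 mm
- base_panel: bare aluminium panel 60 x 110 x 10 mm (its x by y by z), about 180 g, lying loose on the heating surface some 10 to 35 mm short of the stops and a little askew. Origin: centre of its underside; z up
- blue_panel: blue panel of the same size and weight, flat on the bench, dark grey film patch and four screw holes on top. Origin: centre of its underside; 60 mm along x, 110 mm along y
- red_panel: red panel of the same size and weight, flat on the bench. Origin: centre of its underside; 60 mm along x, 110 mm along y
- dial (a joint): angle of the black dial on the console, rad, 0 to 4.5, grows clockwise seen from above; at 0 its white pointer points along the hotplate's -x. Light friction, stays where it is left
- dial_grip (a point): on the dial's axis (hotplate x 0, y -108 mm), 87 mm above the bench, the height to grip. The grip is a bar 42 mm long, 14 mm wide, 32 mm high (its top 94 mm above the bench), on a 22 mm radius disc; this point's x axis runs along the bar, the pointer at its -x end
- dial_pointer (a point): point on the dial's white pointer, 20 mm from the dial's axis
- marker (a joint): angle at which the orange marker sits on the dial's scale, rad, in the same sense and from the same zero as the dial: the dial is set when joint dial equals this
- marker_line (a point): point 20 mm from the dial's axis in the direction of the orange marker, at the pointer's height; the marker itself is a 16 x 7 mm tab on the console, 34 to 50 mm from the axis. Leave it alone
- heatsink: bystander: small dark block 20 x 18 x 14 mm on the bench between the plate and the panels; origin under its centre
- screwdriver: bystander: screwdriver 160 mm long with a yellow handle 26 mm thick, lying along its x; origin under its middle
- tape: bystander: yellow roll 72 mm across, 20 mm high; origin under its centre
- flux: bystander: green bottle 44 mm across, 110 mm high; origin under its centre
- paste: bystander: white jar 52 mm across, 55 mm high; origin under its centre
- meter: bystander: orange hand meter 140 x 72 x 36 mm, lying on its back; origin under its centre
- screw_tray: bystander: blue open tray 100 x 160 x 35 mm; origin under its centre
There are look-alikes about, which are no part of the job. Of the things that look like the blue_panel, take the one that is farthest to the robot's left at the start.

How it is judged:
By the outcome, as a careful person would: the job done as asked, in the order asked, and still so for the second after the job is handed in, with the robot touching nothing.
It also fails if it takes over 72 s, if anything falls off the work surface, if the arm or the gripper's body presses on something with over 40 N, if the wrist force passes 120 N, or if a joint passes its speed limit or range.

## Working session

There is one attempt and no reset: what is moved stays moved. The work goes in short steps, Python scripts to look and compute and a tool call to move; the robot and the scene stay as the last step left them, time stands still between calls to the robot, and variables do not carry over. Pictures are saved under pics/ and viewed, at most 10 in all, crops included, and the job is handed in when it is done.

Besides the shell and the picture viewer there is one more tool, called after "Emit:" as name(argument=value, ...), one argument or row to a line, values as JSON. move_arm: Moves the arm, as the interface text tells. Its arguments: {"type":"object","properties":{"plan":{"type":"array","items":{"type":"number"}}},"required":["plan"]}

```bash
mkdir -p pics; python3 - <<'E'
from bench import ctrl,eyes,finder
import cv2,numpy as np
for n in("scene","top"):
    f=eyes.grab_frame(n); cv2.imwrite(f"pics/{n}0.png",cv2.resize(f[:,:,::-1],(768,576)))
    c=eyes.calibration(n); print(n,np.round(c["K"],1).tolist(),np.round(c["extrinsics"],3).tolist(),[k for k in c])
    E=np.array(c["extrinsics"])
    for l in["blue_panel","red_panel","base_panel","hotplate","corner","long_stop","end_stop","dial_grip","dial_pointer","marker_line","heatsink","screwdriver","tape","flux","paste","meter","screw_tray"]:
        for d in finder.place_of(l,n)[:4]:
            if d["confidence"]>.2: print(l,round(d["confidence"],2),np.round((E@np.r_[d["centre"],1])[:3]*1000).astype(int))
s=ctrl.sense();print(s)
E
```

```text
scene [[404.2, 0.0, 251.2], [0.0, 404.2, 193.9], [0.0, 0.0, 1.0]] [[-0.806, -0.473, 0.357, 1.027], [0.592, -0.628, 0.504, 0.623], [-0.014, 0.617, 0.787, 1.111], [0.0, 0.0, 0.0, 1.0]] ['K', 'extrinsics']
blue_panel 0.97 [779 -57   0]
blue_panel 0.8 [593 236  -4]
blue_panel 0.8 [306 164   1]
blue_panel 0.72 [ 314 -175    0]
red_panel 0.69 [559  30  53]
base_panel 0.77 [535 -50  49]
base_panel 0.45 [492 -16  56]
hotplate 0.69 [ 544 -117   -2]
corner 0.73 [505  38  52]
corner 0.28 [561  32  53]
long_stop 0.87 [494 -14  54]
end_stop 0.63 [560  29  51]
dial_grip 0.52 [ 520 -218   84]
dial_pointer 0.46 [ 505 -208   87]
heatsink 0.61 [410 116  -6]
screwdriver 0.71 [742 253   3]
tape 0.64 [790  91  -1]
flux 0.61 [512 498   4]
paste 0.65 [626 463  -4]
meter 0.89 [ 391 -495   -2]
screw_tray 0.77 [ 571 -543   -2]
top [[481.8, 0.0, 254.8], [0.0, 481.8, 198.6], [0.0, 0.0, 1.0]] [[-0.016, 0.99, -0.141, 0.35], [-1.0, -0.014, 0.012, -0.011], [0.01, 0.141, 0.99, 1.52], [0.0, 0.0, 0.0, 1.0]] ['K', 'extrinsics']
blue_panel 0.93 [781 -61  -3]
blue_panel 0.86 [601 237  -1]
blue_panel 0.74 [ 313 -172    0]
[... 808 characters left out ...]
,
        8.72606363e+01, -4.89452538e+00]), 'qvel': array([-0.00331379, -0.11879995, -0.05916341,  0.05469621,  0.14860429,
        0.07762102]), 'tau': array([ 1.55595872e-04, -5.59749377e+01, -4.92041767e+01,  7.68502615e-02,
        2.26817006e-02, -5.17675869e-05]), 'eef_pos': array([0.15525939, 0.57956535, 0.2186284 ]), 'eef_rot': array([[-9.65934814e-01,  2.58785500e-01, -1.53116526e-05],
       [ 2.58785500e-01,  9.65934814e-01, -6.99265401e-07],
       [ 1.46090986e-05, -4.63787848e-06, -1.00000000e+00]]), 'force': array([ 0.07549826, -0.22904183, -0.57443604]), 'wrist_torque': array([ 0.00762194,  0.01879732, -0.0346527 ]), 'gripper_force': 0.0, 'gripper_width': 1.0020804461457178}
```

View pics/top0.png

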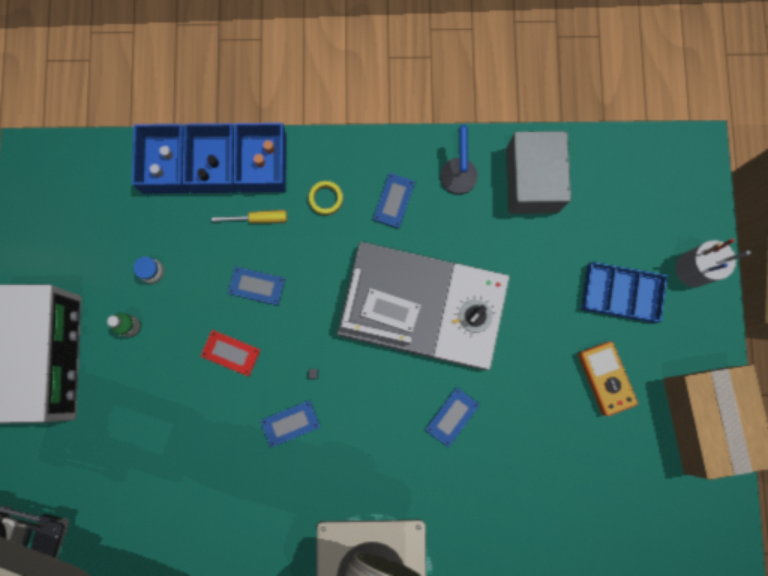

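View pics/scene0.png

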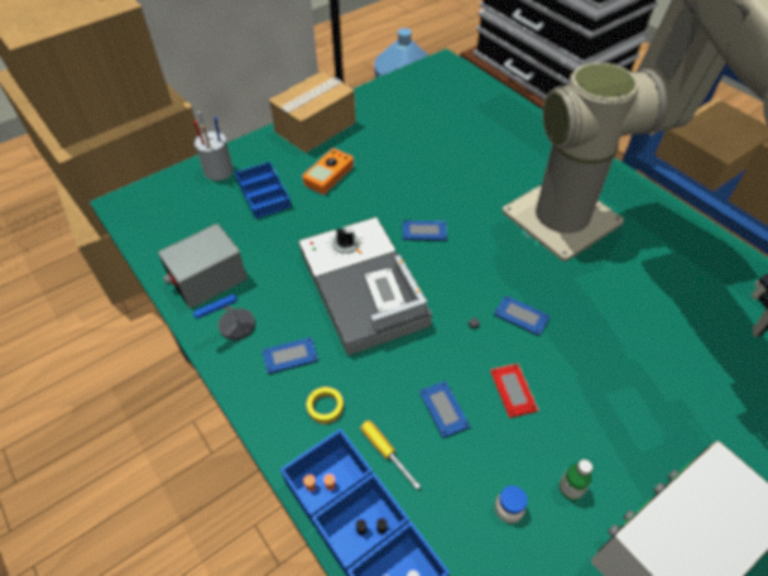

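Blue look-alikes in the 768-px top picture are (395,201), (257,286), (291,424) and (453,417). In world y these are −61, +237, +163 and −172 mm. The farthest left is (257,286), at about (0.60, 0.237). Red is at (231,353). The hotplate is at (425,305), with the base panel at (390,310).

```bash
cat > h.py <<'E'
from bench import ctrl,eyes,finder
import cv2,numpy as np
from scipy.optimize import minimize
from scipy.ndimage import map_coordinates
C={n:(np.array(eyes.calibration(n)["K"]),np.linalg.inv(np.array(eyes.calibration(n)["extrinsics"]))) for n in("scene","top")}
def proj(P,n):
    K,T=C[n]; p=P@T[:3,:3].T+T[:3,3]; p=p*[1,-1,-1]; q=p@K.T; return q[:,:2]/q[:,2:]
def grads(n,img,s=1.0):
    o=0
    for c in range(3):
        g=cv2.GaussianBlur(img[:,:,c].astype(np.float32),(0,0),s)
        o=np.maximum(o,np.hypot(cv2.Sobel(g,5,1,0),cv2.Sobel(g,5,0,1)))
    return np.minimum(o,np.percentile(o,98))
def seg(a,b,m=60): t=np.linspace(0.03,.97,m)[:,None]; return np.array(a)*(1-t)+np.array(b)*t
def rect(x0,x1,y0,y1,z):
    c=[(x0,y0,z),(x1,y0,z),(x1,y1,z),(x0,y1,z)]; return np.vstack([seg(c[i],c[(i+1)%4]) for i in range(4)])
def world(M,p):
    c,s=np.cos(p[2]),np.sin(p[2]); return np.c_[p[0]+c*M[:,0]-s*M[:,1],p[1]+s*M[:,0]+c*M[:,1],M[:,2]]/1000
def fit(M,p0,G,span=12,yaws=None):
    def cost(p): return -sum(map_coordinates(G[n],proj(world(M,p),n)[:,::-1].T,order=1).mean() for n in G)
    yaws=np.radians(np.arange(-90,90,4)) if yaws is None else np.radians(yaws)
    g=np.arange(-span,span+1,3)
    best=min(((cost((p0[0]+a,p0[1]+b,y)),p0[0]+a,p0[1]+b,y) for a in g for b in g for y in yaws))
    r=minimize(cost,best[1:],method="Nelder-Mead",options=dict(initial_simplex=np.array(best[1:])+np.array([[0,0,0],[3,0,0],[0,3,0],[0,0,.05]]),xatol=1e-3,fatol=1e-3))
    return np.round(np.r_[r.x[:2],np.degrees(r.x[2])],1).tolist(),round(r.fun,1)
HP=np.vstack([rect(-100,100,-160,160,50),rect(-87,-75,-2,140,92),rect(-75,35,140,152,92)])
PAN=lambda z:np.vstack([rect(-30,30,-55,55,z)])
E
python3 - <<'E'
from h import *
I={n:eyes.grab_frame(n) for n in("scene","top")}
for n in I: np.save(f"pics/{n}.npy",I[n])
cv2.imwrite("pics/crop.png",cv2.resize(I["top"][140:290,147:347,::-1],(800,600),interpolation=cv2.INTER_CUBIC))
G={n:grads(n,I[n]) for n in I}
for nm,M,p0,y in(("hp",HP,(547,-117),np.arange(-25,5,2)),("base",PAN(60),(533,-48),np.arange(-30,10,3)),("blue",PAN(10),(599,237),None),("red",PAN(10),(452,290),None)):
    for g in(G,{"top":G["top"]},{"scene":G["scene"]}): print(nm,list(g),fit(M,p0,g,yaws=y))
E
```

```text
hp ['scene', 'top'] ([545.7, -113.7, -13.4], np.float64(-359.6))
hp ['top'] ([545.2, -113.6, -13.6], np.float64(-169.7))
hp ['scene'] ([546.1, -112.3, -10.7], np.float64(-194.0))
base ['scene', 'top'] ([533.9, -45.9, -19.5], np.float64(-364.8))
base ['top'] ([533.8, -45.9, -19.5], np.float64(-156.1))
base ['scene'] ([534.0, -46.6, -19.8], np.float64(-209.1))
blue ['scene', 'top'] ([596.2, 236.1, -13.9], np.float64(-222.4))
blue ['top'] ([596.6, 236.5, -14.0], np.float64(-97.2))
blue ['scene'] ([596.0, 235.8, -13.7], np.float64(-125.8))
red ['scene', 'top'] ([455.6, 289.6, -22.9], np.float64(-497.7))
red ['top'] ([454.9, 289.6, -22.9], np.float64(-233.2))
red ['scene'] ([456.1, 289.7, -23.0], np.float64(-265.0))
```

View pics/crop.png

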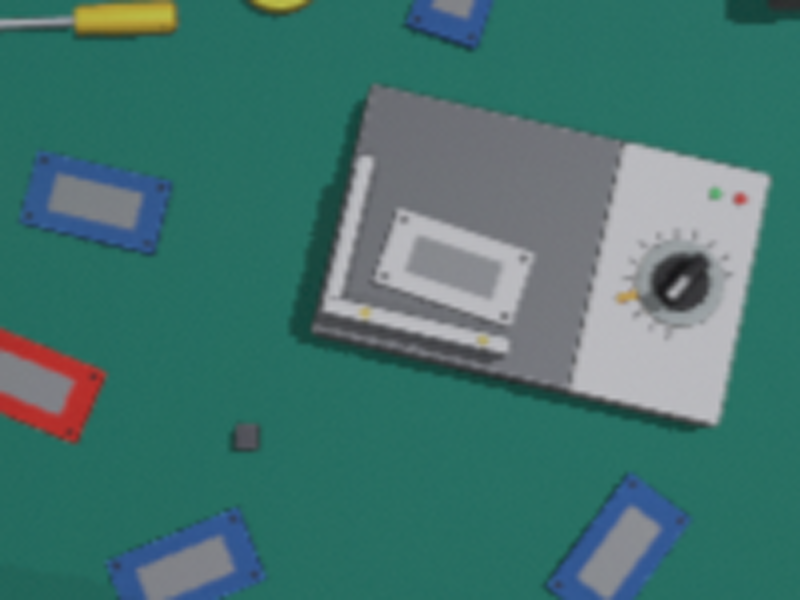

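The crop confirms the chosen blue panel at (95,203), with its grey patch and four holes. The base panel sits at (455,265), short of both stops. The dial pointer is near (680,287) and the orange marker near (627,297).

```bash
cat > plan.py <<'E'
from h import *
def pose():
    s=ctrl.sense(); R=s["eef_rot"]; return np.r_[s["eef_pos"]*1000,np.degrees(np.arctan2(R[1,1],R[0,1]))]
def plan(W,p=None,dec=0):
    p=pose() if p is None else np.array(p,float); print("from",np.round(p,1))
    for w in W:
        a=np.radians(p[3]); y=np.array([np.cos(a),np.sin(a)]); x=np.array([-np.sin(a),np.cos(a)])*1.0
        x=np.array([y[1]*-1,y[0]]); x=-np.array([y[1],-y[0]])  # x = y cross z(down)
        x=np.cross([*y,0],[0,0,-1])[:2]
        d=np.array(w[:2])-p[:2]; s=np.round([x@d,y@d,p[2]-w[2]],dec); t=np.round(-(w[3]-p[3]),dec)
        p=np.r_[p[:2]+x*s[0]+y*s[1],p[2]-s[2],p[3]-t]; print("shift",s.tolist(),"turn",t,"->",np.round(p,1))
E
python3 - <<'E'
from plan import *
plan([(375,408,219,30),(596,236,170,-14),(596,236,60,-14),(596,236,2,-14)])
I={n:np.load(f"pics/{n}.npy") for n in("scene","top")}
G={n:grads(n,I[n]) for n in I}
for M in(rect(-100,100,-160,160,50),np.vstack([rect(-87,-75,-2,140,92),rect(-75,35,140,152,92)])):
    for g in(G,{"top":G["top"]},{"scene":G["scene"]}): print(fit(M,(546,-114),g,yaws=np.arange(-18,-8,1)))
# corners
K,T=C["top"]; E=np.linalg.inv(T)
def back(u,v,z):
    r=E[:3,:3]@(np.linalg.inv(K)@[u,v,1]*[1,-1,-1]); return (E[:3,3]+r*(z/1000-E[2,3])/r[2])*1000
for u,v,z in((372,86,50),(770,178,50),(720,424,50),(627,297,50),(622,298,50),(680,287,94),(690,275,94),(685,280,60)): print(u,v,np.round(back(147+u/4-.375,140+v/4-.375,z)[:2],1))
E
```

```text
from [155.3 579.6 218.6  75. ]
shift [-257.0, -109.0, -0.0] turn 45.0 -> [375.3 407.8 218.6  30. ]
shift [-259.0, 105.0, 49.0] turn 44.0 -> [595.7 236.  169.6 -14. ]
shift [0.0, 0.0, 110.0] turn 0.0 -> [595.7 236.   59.6 -14. ]
shift [0.0, 0.0, 58.0] turn 0.0 -> [595.7 236.    1.6 -14. ]
([544.7, -115.1, -13.9], np.float64(-391.0))
([544.4, -114.9, -13.8], np.float64(-209.7))
([544.3, -119.6, -13.6], np.float64(-184.7))
([546.7, -104.2, -14.6], np.float64(-372.5))
([547.2, -103.6, -14.4], np.float64(-171.5))
([552.5, -110.8, -7.8], np.float64(-217.6))
372 86 [677.5  15.8]
770 178 [ 600.5 -291.8]
720 424 [ 411.2 -246. ]
627 297 [ 509.4 -178.1]
622 298 [ 508.7 -174.2]
680 287 [ 511.5 -212.8]
690 275 [ 520.4 -220.6]
685 280 [ 520.7 -221.7]
```

Emit:
move_arm(
  plan=[0,-52,-22,0,0,0,9,0,-103,-44,0,0,0,18,0,-154,-66,0,0,0,27,0,-206,-88,0,0,0,36,0,-257,-109,0,0,0,45],
)

```text
time: 2.52
eef_pos: [0.3766, 0.4065, 0.2189]
eef_rot: [[-0.496, 0.869, 0.001], [0.869, 0.496, 0.0], [0.0, 0.001, -1.0]]
force: [-0.4, 0.8, 0.5]
gripper_width: 1.001
gripper_force: 0.0
```

Emit:
move_arm(
  plan=[0,-52,21,10,0,0,9,0,-104,42,20,0,0,18,0,-156,63,30,0,0,27,0,-208,84,40,0,0,36,0,-259,105,49,0,0,44],
)

```text
time: 3.15
eef_pos: [0.5971, 0.2346, 0.1693]
eef_rot: [[0.247, 0.969, 0.0], [0.969, -0.247, 0.0], [0.0, 0.0, -1.0]]
force: [0.5, 0.9, 0.6]
gripper_width: 0.998
gripper_force: 0.0
```

Emit:
move_arm(
  plan=[0,0,0,40,0,0,0,0,0,0,80,0,0,0,0,0,0,110,0,0,0,0,0,0,130,0,0,0,0,0,0,130,0,0,0],
)

```text
time: 3.78
eef_pos: [0.5945, 0.2356, 0.0379]
eef_rot: [[0.242, 0.97, -0.003], [0.97, -0.242, -0.001], [-0.002, -0.003, -1.0]]
force: [0.2, -0.2, -0.4]
gripper_width: 1.0
gripper_force: 0.0
```

```bash
python3 - <<'E'
from plan import *
plan([(596,236,2,-14)],dec=1)
f=eyes.grab_frame("scene");cv2.imwrite("pics/g1.png",cv2.resize(f[190:310,200:360,::-1],(800,600),interpolation=2))
E
```

```text
from [594.5 235.6  37.9 -14. ]
shift [0.7, 1.4, 35.9] turn 0.0 -> [596. 236.   2. -14.]
```

View pics/g1.png

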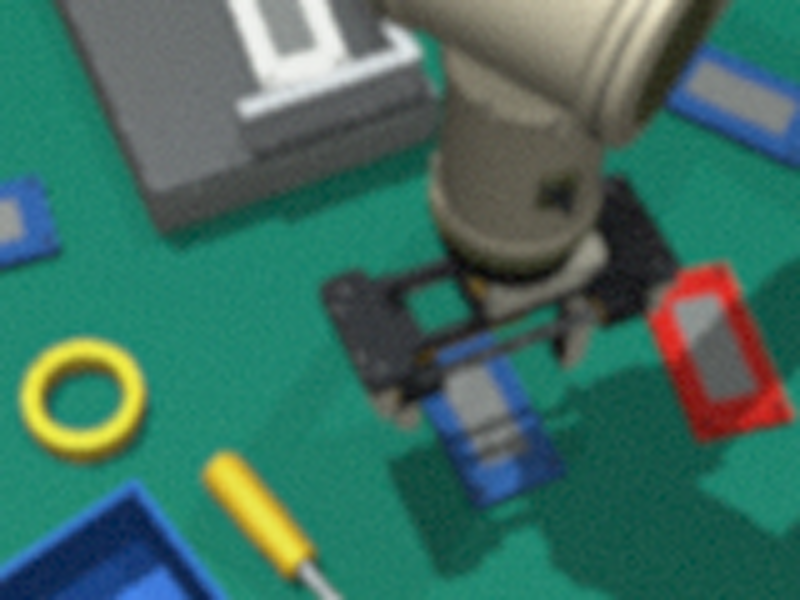

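The fingers straddle the blue panel, which is at crop (490,430). I'll descend and grip.

Emit:
move_arm(
  plan=[0,0,0,15,0,0,0,0,0,0,28,0,0,0,0,0,0,36,0,0,0,0,0,0,37,0,0,0,0.3,0,0,37,0,0,0],
)

```text
time: 4.45
eef_pos: [0.5959, 0.236, 0.0028]
eef_rot: [[0.242, 0.97, 0.0], [0.97, -0.242, 0.0], [0.0, 0.0, -1.0]]
force: [1.3, 0.8, 0.6]
gripper_width: 0.936
gripper_force: 0.0
```

Emit:
move_arm(
  plan=[0.6,0,0,0,0,0,0,1,0,0,0,0,0,0,1,0,0,0,0,0,0,1,0,0,0,0,0,0,1,0,0,0,0,0,0],
)

```text
time: 5.08
eef_pos: [0.5958, 0.2361, 0.0029]
eef_rot: [[0.242, 0.97, 0.0], [0.97, -0.242, 0.0], [0.0, 0.0, -1.0]]
force: [-1.4, 1.0, 3.6]
gripper_width: 0.64
gripper_force: 30.0
```

```bash
python3 - <<'E'
from plan import *
s=ctrl.sense();print(s["force"],s["gripper_width"],s["gripper_force"])
p=pose()
a=np.radians(-13.8);c,si=np.cos(a),np.sin(a)
def cor(x,y): return (505.3+c*x-si*y, 38.8+si*x+c*y)
print(cor(56,-77),cor(30,-55))
t=cor(56,-77)
plan([(*p[:2],130,p[3]),(*t,130,-13.8),(*t,70,-13.8)])
E
```

```text
[-1.4336962   1.0463857   3.55240519] 0.6400953205306952 30.0006902217865
(np.float64(541.3164434413889), np.float64(-49.33521317744251)) (np.float64(521.3146882304671), np.float64(-21.768389122387415))
from [595.8 236.1   2.9 -14. ]
shift [0.0, 0.0, -127.0] turn -0.0 -> [595.8 236.1 129.9 -14. ]
shift [-290.0, 16.0, -0.0] turn -0.0 -> [541.2 -49.2 129.9 -14. ]
shift [-0.0, 0.0, 60.0] turn -0.0 -> [541.2 -49.2  69.9 -14. ]
```

Emit:
move_arm(
  plan=[1,0,0,-20,0,0,0,1,0,0,-55,0,0,0,1,0,0,-95,0,0,0,1,0,0,-127,0,0,0,1,0,0,-127,0,0,0],
)

```text
time: 5.7
eef_pos: [0.5983, 0.2367, 0.1344]
eef_rot: [[0.242, 0.97, 0.007], [0.97, -0.242, 0.002], [0.004, 0.007, -1.0]]
force: [0.2, -0.2, -2.0]
gripper_width: 0.637
gripper_force: 30.0
```

Emit:
move_arm(
  plan=[1,-30,2,0,0,0,0,1,-70,4,0,0,0,0,1,-110,6,0,0,0,0,1,-150,8,0,0,0,0,1,-190,10,0,0,0,0],
)

```text
time: 6.32
eef_pos: [0.558, 0.048, 0.1277]
eef_rot: [[0.242, 0.97, -0.003], [0.97, -0.242, -0.0], [-0.001, -0.002, -1.0]]
force: [0.8, -0.8, -1.7]
gripper_width: 0.639
gripper_force: 30.0
```

Emit:
move_arm(
  plan=[1,-40,2,0,0,0,0,1,-75,4,0,0,0,0,1,-100,6,0,0,0,0,1,-100,6,20,0,0,0,1,-100,6,40,0,0,0],
)

```text
time: 6.95
eef_pos: [0.5401, -0.0497, 0.0877]
eef_rot: [[0.243, 0.97, -0.002], [0.97, -0.243, 0.0], [-0.0, -0.002, -1.0]]
force: [-0.0, -0.8, -2.3]
gripper_width: 0.64
gripper_force: 30.0
```

Emit:
move_arm(
  plan=[1,0,0,10,0,0,0,1,0,0,18,0,0,0,1,0,0,20,0,0,0,1,0,0,20,0,0,0,1,0,0,20,0,0,0],
)

```text
time: 7.58
eef_pos: [0.5417, -0.0494, 0.0704]
eef_rot: [[0.242, 0.97, 0.001], [0.97, -0.242, -0.0], [0.0, 0.001, -1.0]]
force: [-0.3, -0.1, -2.4]
gripper_width: 0.639
gripper_force: 30.0
```

```bash
python3 - <<'E'
from plan import *
s=ctrl.sense();print(s["force"],s["gripper_width"])
plan([(541,-49,63,-14)])
f=eyes.grab_frame("scene");cv2.imwrite("pics/g2.png",cv2.resize(f[150:270,170:330,::-1],(800,600),interpolation=2))
E
```

```text
[-0.29290227 -0.08736102 -2.35592049] 0.6391916586014658
from [541.7 -49.4  70.4 -14. ]
shift [0.0, -1.0, 7.0] turn 0.0 -> [540.7 -49.1  63.4 -14. ]
```

View pics/g2.png

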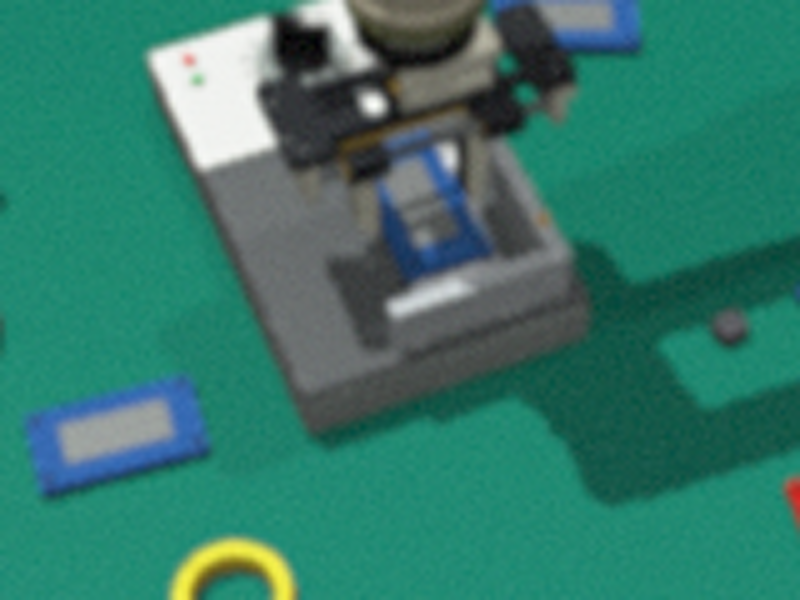

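The blue panel is held at crop (435,205) inside the stops, and the finger clears the long stop. I'll lower it and release.

Emit:
move_arm(
  plan=[1,0,0,3,0,0,0,1,0,0,6,0,0,0,1,0,0,7,0,0,0,1,0,0,7,0,0,0,1,0,0,7,0,0,0],
)

```text
time: 8.25
eef_pos: [0.541, -0.0493, 0.0629]
eef_rot: [[0.242, 0.97, -0.0], [0.97, -0.242, 0.0], [-0.0, -0.0, -1.0]]
force: [-4.3, 1.1, 4.6]
gripper_width: 0.637
gripper_force: 30.0
```

Emit:
move_arm(
  plan=[0.3,0,0,0,0,0,0,0.3,0,0,0,0,0,0,0.3,0,0,0,0,0,0,0.3,0,0,-10,0,0,0,0.3,0,0,-20,0,0,0],
)

```text
time: 8.88
eef_pos: [0.5413, -0.0493, 0.0835]
eef_rot: [[0.242, 0.97, 0.0], [0.97, -0.242, -0.0], [0.0, 0.0, -1.0]]
force: [0.8, -0.2, 0.9]
gripper_width: 0.7
gripper_force: 0.0
```

Emit:
move_arm(
  plan=[0.3,0,0,-30,0,0,0,0.3,0,0,-70,0,0,0,0,0,0,-80,0,0,0,0,0,0,-80,0,0,0,0,0,0,-80,0,0,0],
)

```text
time: 9.5
eef_pos: [0.5402, -0.0491, 0.161]
eef_rot: [[0.242, 0.97, -0.002], [0.97, -0.242, 0.0], [-0.0, -0.002, -1.0]]
force: [0.4, 0.1, -0.2]
gripper_width: 0.968
gripper_force: 0.0
```

```bash
python3 - <<'E'
from plan import *
plan([(498,120,160,-18),(455.5,289.5,100,-23),(455.5,289.5,2.7,-23)])
E
```

```text
from [540.2 -49.1 161.  -14. ]
shift [154.0, -82.0, 1.0] turn 4.0 -> [497.9 120.1 160.  -18. ]
shift [148.0, -93.0, 60.0] turn 5.0 -> [455.2 289.6 100.  -23. ]
shift [0.0, 0.0, 97.0] turn -0.0 -> [455.2 289.6   3.  -23. ]
```

Emit:
move_arm(
  plan=[0,40,-21,0,0,0,1,0,90,-48,0,0,0,2,0,130,-70,0,0,0,3,0,154,-82,0,0,0,4,0,154,-82,0,0,0,4],
)

```text
time: 10.12
eef_pos: [0.4974, 0.1214, 0.161]
eef_rot: [[0.306, 0.952, -0.003], [0.952, -0.306, -0.0], [-0.001, -0.003, -1.0]]
force: [-0.5, 0.3, -0.4]
gripper_width: 0.996
gripper_force: 0.0
```

Emit:
move_arm(
  plan=[0,40,-25,16,0,0,1,0,90,-56,36,0,0,3,0,130,-82,50,0,0,4,0,148,-93,60,0,0,5,0,148,-93,60,0,0,5],
)

```text
time: 10.75
eef_pos: [0.4548, 0.2891, 0.1005]
eef_rot: [[0.389, 0.921, -0.003], [0.921, -0.389, -0.002], [-0.003, -0.002, -1.0]]
force: [0.1, -1.0, -0.1]
gripper_width: 1.0
gripper_force: 0.0
```

Emit:
move_arm(
  plan=[0,0,0,30,0,0,0,0,0,0,55,0,0,0,0,0,0,60,0,0,0,0,0,0,60,0,0,0,0,0,0,60,0,0,0],
)

```text
time: 11.38
eef_pos: [0.4572, 0.2895, 0.0441]
eef_rot: [[0.391, 0.92, 0.002], [0.92, -0.391, 0.001], [0.002, 0.001, -1.0]]
force: [0.4, 1.3, -0.2]
gripper_width: 1.002
gripper_force: 0.0
```

```bash
python3 - <<'E'
from plan import *
plan([(455.5,289.5,2.7,-23)])
E
```

```text
from [457.2 289.5  44.1 -23. ]
shift [-1.0, -2.0, 41.0] turn -0.0 -> [455.  289.4   3.1 -23. ]
```

Emit:
move_arm(
  plan=[0,0,0,15,0,0,0,0,0,0,30,0,0,0,0,0,0,39,0,0,0,0,0,0,40,0,0,0,0,0,0,40,0,0,0],
)

```text
time: 12.0
eef_pos: [0.4561, 0.2895, 0.0026]
eef_rot: [[0.391, 0.921, -0.0], [0.921, -0.391, -0.0], [-0.0, -0.0, -1.0]]
force: [-0.0, -0.5, 0.7]
gripper_width: 0.999
gripper_force: 0.0
```

```bash
python3 - <<'E'
from plan import *
s=ctrl.sense();print(s["force"])
plan([(455.5,289.5,2.7,-23)],dec=1)
G={n:grads(n,eyes.grab_frame(n)) for n in("scene","top")}
np.save("pics/s2.npy",eyes.grab_frame("scene"))
for g in(G,{"top":G["top"]},{"scene":G["scene"]}): print(fit(PAN(70),(541,-49),g,yaws=np.arange(-25,-5,2)))
E
```

```text
[-0.02876502 -0.53617138  0.65688284]
from [456.1 289.5   2.6 -23. ]
shift [-0.3, -0.6, -0.1] turn 0.0 -> [455.5 289.5   2.7 -23. ]
([543.4, -47.4, -14.5], np.float64(-331.8))
([542.0, -48.5, -14.2], np.float64(-154.7))
([545.5, -46.3, -15.9], np.float64(-189.1))
```

Emit:
move_arm(
  plan=[0.6,0,0,0,0,0,0,1,0,0,0,0,0,0,1,0,0,0,0,0,0,1,0,0,0,0,0,0,1,0,0,0,0,0,0],
)

```text
time: 12.78
eef_pos: [0.4559, 0.2896, 0.0027]
eef_rot: [[0.391, 0.92, -0.0], [0.92, -0.391, 0.0], [-0.0, -0.0, -1.0]]
force: [-2.1, 0.2, 2.0]
gripper_width: 0.636
gripper_force: 30.0
```

Emit:
move_arm(
  plan=[1,0,0,-20,0,0,0,1,0,0,-55,0,0,0,1,0,0,-95,0,0,0,1,0,0,-127,0,0,0,1,0,0,-127,0,0,0],
)

```text
time: 13.4
eef_pos: [0.4581, 0.2904, 0.1325]
eef_rot: [[0.391, 0.92, 0.005], [0.92, -0.391, 0.002], [0.004, 0.004, -1.0]]
force: [0.3, 0.5, -1.7]
gripper_width: 0.641
gripper_force: 30.0
```

```bash
python3 - <<'E'
from plan import *
s=ctrl.sense();print(s["force"],s["gripper_width"])
plan([(498,120,130,-18),(542,-49,105,-14),(542,-49,79,-14)],p=(456,289.5,129.6,-23))
E
```

```text
[ 0.3463553   0.45394061 -1.71432021] 0.6408074822814852
from [456.  289.5 129.6 -23. ]
shift [-140.0, 105.0, -0.0] turn -5.0 -> [498.  119.6 129.6 -18. ]
shift [-147.0, 94.0, 25.0] turn -4.0 -> [541.9 -49.3 104.6 -14. ]
shift [0.0, 0.0, 26.0] turn -0.0 -> [541.9 -49.3  78.6 -14. ]
```

Emit:
move_arm(
  plan=[1,-25,19,0,0,0,-1,1,-65,49,0,0,0,-2,1,-105,79,0,0,0,-4,1,-140,105,0,0,0,-5,1,-140,105,0,0,0,-5],
)

```text
time: 14.02
eef_pos: [0.4974, 0.1167, 0.1273]
eef_rot: [[0.313, 0.95, -0.003], [0.95, -0.313, -0.001], [-0.002, -0.002, -1.0]]
force: [-0.3, 0.6, -2.5]
gripper_width: 0.641
gripper_force: 30.0
```

Emit:
move_arm(
  plan=[1,-30,19,0,0,0,-1,1,-70,45,0,0,0,-2,1,-110,70,0,0,0,-3,1,-140,90,10,0,0,-4,1,-147,94,25,0,0,-4],
)

```text
time: 14.65
eef_pos: [0.542, -0.0503, 0.1031]
eef_rot: [[0.244, 0.97, -0.001], [0.97, -0.244, 0.0], [-0.0, -0.001, -1.0]]
force: [0.6, 1.1, -2.1]
gripper_width: 0.641
gripper_force: 30.0
```

Emit:
move_arm(
  plan=[1,0,0,10,0,0,0,1,0,0,20,0,0,0,1,0,0,26,0,0,0,1,0,0,26,0,0,0,1,0,0,26,0,0,0],
)

```text
time: 15.28
eef_pos: [0.5424, -0.049, 0.0792]
eef_rot: [[0.241, 0.97, 0.001], [0.97, -0.241, -0.0], [0.0, 0.001, -1.0]]
force: [-0.1, 0.4, -2.5]
gripper_width: 0.643
gripper_force: 30.0
```

```bash
python3 - <<'E'
from plan import *
s=ctrl.sense();print(s["force"],s["gripper_width"])
plan([(542,-49,73,-14)],dec=1)
E
```

```text
[-0.06832482  0.37760906 -2.52740244] 0.642717825346894
from [542.4 -49.   79.2 -14. ]
shift [-0.1, -0.4, 6.2] turn 0.0 -> [542. -49.  73. -14.]
```

Emit:
move_arm(
  plan=[1,0,0,3,0,0,0,1,0,0,6,0,0,0,1,0,0,6,0,0,0,1,0,0,6,0,0,0,0.3,0,0,6,0,0,0],
)

```text
time: 15.9
eef_pos: [0.5421, -0.0494, 0.0728]
eef_rot: [[0.242, 0.97, 0.0], [0.97, -0.242, -0.0], [-0.0, 0.0, -1.0]]
force: [-0.2, 0.1, -0.1]
gripper_width: 0.683
gripper_force: 0.0
```

Emit:
move_arm(
  plan=[0.3,0,0,0,0,0,0,0.3,0,0,0,0,0,0,0.3,0,0,0,0,0,0,0.3,0,0,-15,0,0,0,0.3,0,0,-50,0,0,0],
)

```text
time: 16.52
eef_pos: [0.5406, -0.049, 0.1222]
eef_rot: [[0.242, 0.97, -0.003], [0.97, -0.242, 0.001], [-0.0, -0.004, -1.0]]
force: [0.4, 0.4, 0.6]
gripper_width: 0.698
gripper_force: 0.0
```

```bash
cat >> plan.py <<'E'
a_=np.radians(-13.8);c_,s_=np.cos(a_),np.sin(a_)
def cor(x,y,o=(505.3,38.8)): return (o[0]+c_*x-s_*y, o[1]+s_*x+c_*y)
def tocor(p,o=(505.3,38.8)): d=np.array(p[:2])-o; return np.round([c_*d[0]+s_*d[1],-s_*d[0]+c_*d[1]],1)
E
python3 - <<'E'
from plan import *
s=ctrl.sense();print(s["force"],s["gripper_width"])
plan([(*cor(80,-77),123,30),(*cor(112,-77),110,76.2),(*cor(112,-77),53,76.2)])
G={n:grads(n,eyes.grab_frame(n)) for n in("scene","top")}
for g in(G,{"top":G["top"]},{"scene":G["scene"]}): print(fit(PAN(80),(541,-49),g,yaws=np.arange(-25,-5,2)))
E
```

```text
[0.39270432 0.35376955 0.64779236] 0.6977733957780822
from [540.6 -49.  122.2 -14. ]
shift [-0.0, 25.0, -1.0] turn -44.0 -> [564.9 -55.1 123.2  30. ]
shift [-22.0, 23.0, 13.0] turn -46.0 -> [595.8 -62.6 110.2  76. ]
shift [0.0, -0.0, 57.0] turn -0.0 -> [595.8 -62.6  53.2  76. ]
([549.4, -35.4, -16.7], np.float64(-313.3))
([561.0, -37.7, -11.4], np.float64(-135.3))
([550.1, -36.1, -18.6], np.float64(-186.2))
```

Emit:
move_arm(
  plan=[0.57,0,5,0,0,0,-9,0.57,0,10,0,0,0,-18,0.57,0,15,0,0,0,-27,0.57,0,20,0,0,0,-36,0.57,0,25,0,0,0,-44],
)

```text
time: 17.25
eef_pos: [0.5665, -0.0554, 0.1231]
eef_rot: [[-0.504, 0.864, 0.0], [0.864, 0.504, -0.0], [-0.0, 0.0, -1.0]]
force: [0.1, 1.3, -1.0]
gripper_width: 0.431
gripper_force: 0.0
```

Emit:
move_arm(
  plan=[0.57,-5,5,0,0,0,-9,0.57,-10,10,3,0,0,-18,0.57,-15,15,6,0,0,-28,0.57,-20,20,10,0,0,-37,0.57,-22,23,13,0,0,-46],
)

```text
time: 17.88
eef_pos: [0.5975, -0.063, 0.1099]
eef_rot: [[-0.972, 0.237, 0.0], [0.237, 0.972, -0.0], [-0.0, 0.0, -1.0]]
force: [0.3, 0.7, -0.0]
gripper_width: 0.432
gripper_force: 0.0
```

Emit:
move_arm(
  plan=[0.57,0,0,15,0,0,0,0.57,0,0,30,0,0,0,0.57,0,0,45,0,0,0,0.57,0,0,53,0,0,0,0.57,0,0,53,0,0,0],
)

```text
time: 18.5
eef_pos: [0.5964, -0.0627, 0.0555]
eef_rot: [[-0.97, 0.242, -0.002], [0.242, 0.97, 0.0], [0.002, -0.0, -1.0]]
force: [0.1, 0.7, 0.4]
gripper_width: 0.432
gripper_force: 0.0
```

```bash
python3 - <<'E'
from plan import *
s=ctrl.sense();print(s["force"],s["gripper_width"]);p=pose();print(tocor(p))
plan([(*cor(95,-77),53,76.2)],dec=1)
f=eyes.grab_frame("scene");cv2.imwrite("pics/g3.png",cv2.resize(f[150:270,170:330,::-1],(800,600),interpolation=2))
E
```

```text
[0.1169406  0.73983457 0.43237522] 0.4321061009635721
[112.7 -76.9]
from [596.4 -62.7  55.5  76. ]
shift [17.7, -0.2, 2.5] turn -0.2 -> [579.2 -58.6  53.   76.2]
```

View pics/g3.png

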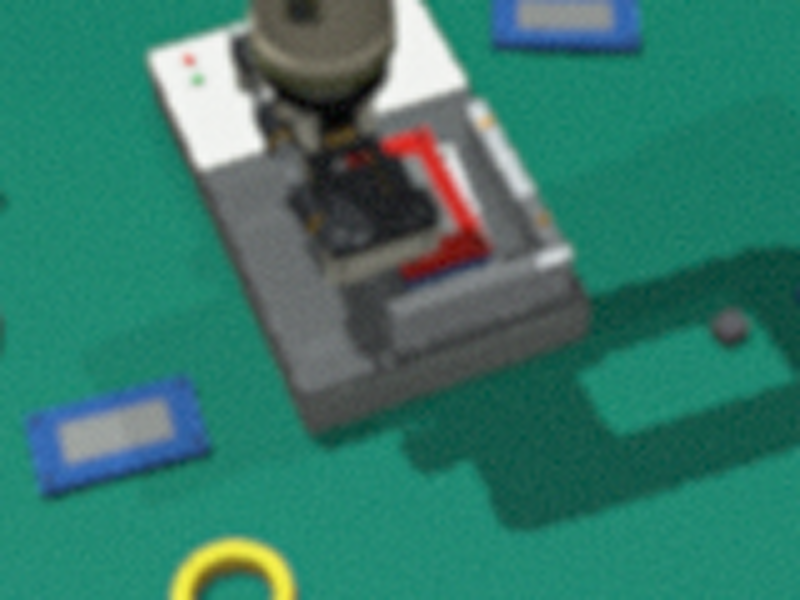

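Red lies on blue at crop (445,200), with the base edge peeking out at −x and the fingers on the +x side. I'll push toward the long stop.

Emit:
move_arm(
  plan=[0.57,2,0,1,0,0,0,0.57,4,0,3,0,0,0,0.57,8,0,3,0,0,0,0.57,12,0,3,0,0,0,0.57,16,0,3,0,0,0],
)

```text
time: 19.18
eef_pos: [0.5814, -0.0589, 0.0537]
eef_rot: [[-0.97, 0.242, 0.0], [0.242, 0.97, 0.0], [-0.0, 0.0, -1.0]]
force: [-0.2, -0.2, 0.1]
gripper_width: 0.432
gripper_force: 0.0
```

Emit:
move_arm(
  plan=[0.57,3,0,0,0,0,0,0.57,6,0,0,0,0,0,0.57,9,0,0,0,0,0,0.57,12,0,0,0,0,0,0.57,15,0,0,0,0,0],
)

```text
time: 19.8
eef_pos: [0.5672, -0.0554, 0.0538]
eef_rot: [[-0.97, 0.242, 0.001], [0.242, 0.97, -0.0], [-0.001, 0.0, -1.0]]
force: [3.6, -1.3, -0.9]
gripper_width: 0.431
gripper_force: 1.5
```

Emit:
move_arm(
  plan=[0.57,1,0,0,0,0,0,0.57,2,0,0,0,0,0,0.57,3,0,0,0,0,0,0.57,4,0,0,0,0,0,0.57,5,0,0,0,0,0],
)

```text
time: 20.42
eef_pos: [0.5624, -0.0542, 0.0538]
eef_rot: [[-0.97, 0.242, 0.0], [0.242, 0.97, -0.0], [-0.0, 0.0, -1.0]]
force: [3.0, -0.9, -0.1]
gripper_width: 0.431
gripper_force: 1.9
```

Emit:
move_arm(
  plan=[0.57,1,0,0,0,0,0,0.57,2,0,0,0,0,0,0.57,2.5,0,0,0,0,0,0.57,3,0,0,0,0,0,0.57,3,0,0,0,0,0],
)

```text
time: 21.05
eef_pos: [0.5597, -0.0532, 0.0538]
eef_rot: [[-0.97, 0.242, 0.001], [0.242, 0.97, 0.0], [-0.001, 0.001, -1.0]]
force: [4.7, -0.1, -0.2]
gripper_width: 0.432
gripper_force: 2.3
```

```bash
python3 - <<'E'
from plan import *
s=ctrl.sense();print(s["force"],s["wrist_torque"]);p=pose();print(tocor(p),p)
E
```

```text
[ 4.6687058  -0.14264886 -0.22887423] [ 0.16210831 -0.91170652 -0.0887708 ]
[ 74.7 -76.4] [559.65427886 -53.18957349  53.77398226  76.00062604]
```

Emit:
move_arm(
  plan=[0.57,1,0,0,0,0,0,0.57,2,0,0,0,0,0,0.57,3,0,0,0,0,0,0.57,4,0,0,0,0,0,0.57,4,0,0,0,0,0],
)

```text
time: 21.68
eef_pos: [0.5558, -0.052, 0.0538]
eef_rot: [[-0.97, 0.242, 0.001], [0.242, 0.97, 0.001], [-0.001, 0.001, -1.0]]
force: [4.7, 2.0, -0.1]
gripper_width: 0.434
gripper_force: 2.3
```

Emit:
move_arm(
  plan=[0.57,0.5,0,0,0,0,0,0.57,1,0,0,0,0,0,0.57,1.5,0,0,0,0,0,0.57,2,0,0,0,0,0,0.57,2,0,0,0,0,0],
)

```text
time: 22.3
eef_pos: [0.5543, -0.0518, 0.0539]
eef_rot: [[-0.97, 0.242, 0.002], [0.242, 0.97, 0.0], [-0.002, 0.001, -1.0]]
force: [7.8, 0.1, -1.4]
gripper_width: 0.428
gripper_force: 3.3
```

Emit:
move_arm(
  plan=[0.57,0.5,0,0,0,0,0,0.57,1,0,0,0,0,0,0.57,1,0,0,0,0,0,0.57,1,0,0,0,0,0,0.57,1,0,0,0,0,0],
)

```text
time: 22.92
eef_pos: [0.5539, -0.0517, 0.0542]
eef_rot: [[-0.97, 0.242, 0.003], [0.242, 0.97, -0.0], [-0.003, 0.001, -1.0]]
force: [8.8, -0.3, -2.2]
gripper_width: 0.429
gripper_force: 4.4
```

```bash
python3 - <<'E'
from plan import *
s=ctrl.sense();print(s["force"],s["wrist_torque"]);p=pose();print(tocor(p),p)
G={n:grads(n,eyes.grab_frame(n)) for n in("scene","top")}
E
```

```text
[ 8.80790139 -0.33053013 -2.2136154 ] [ 0.01758265 -1.53343222  0.06382077]
[ 68.8 -76.3] [553.88203042 -51.74024544  54.16610654  76.00511097]
```

Emit:
move_arm(
  plan=[0.57,1,0,0,0,0,0,0.57,1.5,0,0,0,0,0,0.57,1.5,0,0,0,0,0,0.57,-6,0,0,0,0,0,0.57,-15,0,0,0,0,0],
)

```text
time: 23.65
eef_pos: [0.5664, -0.0553, 0.053]
eef_rot: [[-0.97, 0.242, -0.002], [0.242, 0.97, 0.0], [0.002, -0.0, -1.0]]
force: [-0.5, -0.6, 0.5]
gripper_width: 0.432
gripper_force: 0.0
```

Emit:
move_arm(
  plan=[0.57,0,0,-25,0,0,0,0.57,0,0,-60,0,0,0,0.91,0,0,-70,0,0,0,0.91,0,0,-70,0,0,0,0.91,0,0,-70,0,0,0],
)

```text
time: 24.28
eef_pos: [0.566, -0.0552, 0.1218]
eef_rot: [[-0.97, 0.242, -0.003], [0.242, 0.97, 0.001], [0.003, -0.0, -1.0]]
force: [0.7, -0.3, -0.1]
gripper_width: 0.157
gripper_force: 0.0
```

```bash
python3 - <<'E'
from plan import *
p=pose();print(tocor(p),p)
plan([(*cor(60,-115),125,31),(*cor(32,-151),110,-13.8),(*cor(32,-151),54,-13.8)])
f=eyes.grab_frame("top");cv2.imwrite("pics/g4.png",cv2.resize(f[140:290,147:347,::-1],(800,600),interpolation=2))
E
```

```text
[ 81.4 -76.8] [566.04456791 -55.19790941 121.79302362  75.99627941]
from [566.  -55.2 121.8  76. ]
shift [21.0, -38.0, -3.0] turn 45.0 -> [536.5 -87.  124.8  31. ]
shift [-6.0, -46.0, 15.0] turn 45.0 -> [ 500.1 -115.8  109.8  -14. ]
shift [0.0, 0.0, 56.0] turn -0.0 -> [ 500.1 -115.8   53.8  -14. ]
```

Emit:
move_arm(
  plan=[0.91,4,-8,-1,0,0,9,0.91,8,-16,-2,0,0,18,0.91,12,-24,-3,0,0,27,0.91,16,-32,-3,0,0,36,0.91,21,-38,-3,0,0,45],
)

```text
time: 24.95
eef_pos: [0.5365, -0.0872, 0.1252]
eef_rot: [[-0.51, 0.86, -0.002], [0.86, 0.51, 0.001], [0.002, -0.002, -1.0]]
force: [-0.2, 0.4, -0.3]
gripper_width: 0.09
gripper_force: 0.0
```

Emit:
move_arm(
  plan=[0.91,-1,-9,3,0,0,9,0.91,-2,-18,6,0,0,18,0.91,-4,-28,9,0,0,27,0.91,-5,-37,12,0,0,36,0.91,-6,-46,15,0,0,45],
)

```text
time: 25.58
eef_pos: [0.5001, -0.1159, 0.1102]
eef_rot: [[0.247, 0.969, -0.002], [0.969, -0.247, 0.001], [0.0, -0.002, -1.0]]
force: [0.1, 0.4, 0.1]
gripper_width: 0.088
gripper_force: 0.0
```

```bash
python3 - <<'E'
from plan import *
p=pose();print(tocor(p),p)
plan([(*cor(32,-151),54,-13.8)])
f=eyes.grab_frame("scene");cv2.imwrite("pics/g5.png",cv2.resize(f[150:270,170:330,::-1],(800,600),interpolation=2))
E
```

```text
[  31.8 -151.5] [ 500.0911296  -115.90565582  110.17127193  -14.29742712]
from [ 500.1 -115.9  110.2  -14.3]
shift [0.0, 0.0, 56.0] turn -0.0 -> [ 500.1 -115.9   54.2  -14.3]
```

View pics/g5.png

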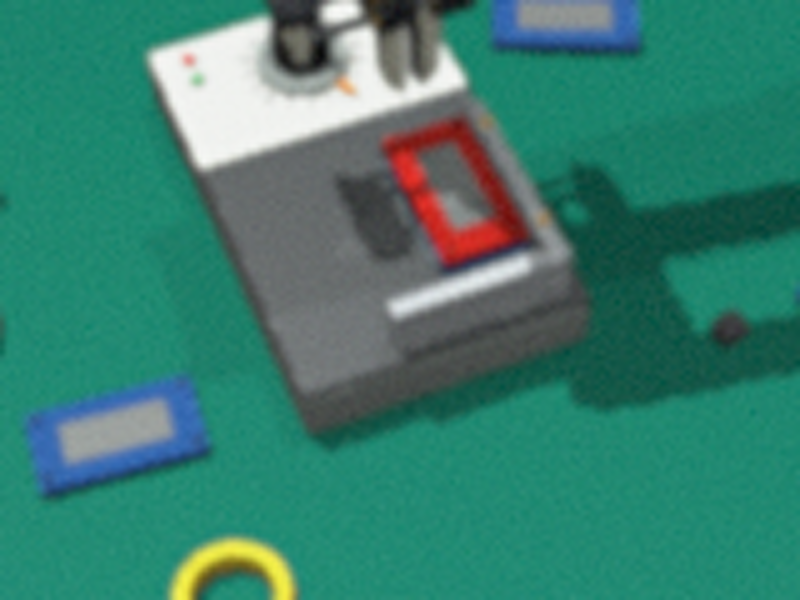

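The pile, at crop (455,195), now lies along the long stop with a gap left at the end stop. The fingers are at its −y end, so I'll push +y.

Emit:
move_arm(
  plan=[0.91,0,0,20,0,0,0,0.91,0,0,40,0,0,0,0.91,0,0,54,0,0,0,0.91,0,0,56,0,0,0,0.91,0,0,56,0,0,0],
)

```text
time: 26.25
eef_pos: [0.5013, -0.116, 0.0558]
eef_rot: [[0.241, 0.97, -0.0], [0.97, -0.241, 0.0], [0.0, -0.0, -1.0]]
force: [0.6, 0.2, 0.1]
gripper_width: 0.089
gripper_force: 0.0
```

Emit:
move_arm(
  plan=[0.91,3,0,0,0,0,0,0.91,6,0,0,0,0,0,0.91,9,0,0,0,0,0,0.91,12,0,0,0,0,0,0.91,14,0,0,0,0,0],
)

```text
time: 26.88
eef_pos: [0.5049, -0.1031, 0.0561]
eef_rot: [[0.242, 0.97, 0.001], [0.97, -0.242, -0.001], [-0.001, 0.001, -1.0]]
force: [-0.7, -6.4, 2.3]
gripper_width: 0.091
gripper_force: 2.8
```

Emit:
move_arm(
  plan=[0.91,2,0,0,0,0,0,0.91,4,0,0,0,0,0,0.91,6,0,0,0,0,0,0.91,8,0,0,0,0,0,0.91,10,0,0,0,0,0],
)

```text
time: 27.5
eef_pos: [0.5073, -0.0935, 0.0561]
eef_rot: [[0.242, 0.97, 0.001], [0.97, -0.242, -0.001], [-0.001, 0.001, -1.0]]
force: [-0.7, -4.3, 2.9]
gripper_width: 0.094
gripper_force: 2.8
```

Emit:
move_arm(
  plan=[0.91,1,0,0,0,0,0,0.91,2,0,0,0,0,0,0.91,3,0,0,0,0,0,0.91,4,0,0,0,0,0,0.91,4,0,0,0,0,0],
)

```text
time: 28.12
eef_pos: [0.5083, -0.0895, 0.0561]
eef_rot: [[0.242, 0.97, 0.001], [0.97, -0.242, -0.001], [-0.001, 0.001, -1.0]]
force: [-1.3, -4.9, 3.2]
gripper_width: 0.09
gripper_force: 2.5
```

```bash
python3 - <<'E'
from plan import *
s=ctrl.sense();print(s["force"],s["wrist_torque"]);p=pose();print(tocor(p),p)
E
```

```text
[-1.34244844 -4.87692628  3.21604219] [-0.93061632  0.29019884  0.04418157]
[  33.5 -123.9] [508.25671045 -89.50023919  56.09168754 -14.00310003]
```

Emit:
move_arm(
  plan=[0.91,1,0,0,0,0,0,0.91,2,0,0,0,0,0,0.91,3,0,0,0,0,0,0.91,4,0,0,0,0,0,0.91,4,0,0,0,0,0],
)

```text
time: 28.75
eef_pos: [0.5092, -0.0856, 0.0561]
eef_rot: [[0.242, 0.97, 0.001], [0.97, -0.242, -0.001], [-0.001, 0.001, -1.0]]
force: [-0.8, -5.4, 2.7]
gripper_width: 0.091
gripper_force: 2.5
```

Emit:
move_arm(
  plan=[0.91,0.5,0,0,0,0,0,0.91,1,0,0,0,0,0,0.91,1.5,0,0,0,0,0,0.91,1.5,0,0,0,0,0,0.91,1.5,0,0,0,0,0],
)

```text
time: 29.38
eef_pos: [0.5095, -0.0844, 0.0561]
eef_rot: [[0.242, 0.97, 0.0], [0.97, -0.242, -0.002], [-0.001, 0.001, -1.0]]
force: [-1.2, -7.6, 3.4]
gripper_width: 0.086
gripper_force: 3.2
```

Emit:
move_arm(
  plan=[0.91,0.5,0,0,0,0,0,0.91,1,0,0,0,0,0,0.91,1.5,0,0,0,0,0,0.91,2,0,0,0,0,0,0.91,2,0,0,0,0,0],
)

```text
time: 30.0
eef_pos: [0.5095, -0.0844, 0.0561]
eef_rot: [[0.242, 0.97, -0.0], [0.97, -0.242, -0.005], [-0.004, 0.001, -1.0]]
force: [-4.1, -14.4, 3.6]
gripper_width: 0.091
gripper_force: 7.9
```

Emit:
move_arm(
  plan=[0.91,0.5,0,0,0,0,0,0.91,1,0,0,0,0,0,0.91,1,0,0,0,0,0,0.91,1,0,0,0,0,0,0.91,1,0,0,0,0,0],
)

```text
time: 30.62
eef_pos: [0.5095, -0.0843, 0.0561]
eef_rot: [[0.243, 0.97, -0.001], [0.97, -0.243, -0.006], [-0.006, 0.001, -1.0]]
force: [-5.3, -20.4, 3.6]
gripper_width: 0.095
gripper_force: 10.2
```

Flush in y: the tool stood still while the force rose. Next I'll back off and repeat the x push with more force.

Emit:
move_arm(
  plan=[0.91,-6,0,0,0,0,0,0.91,-16,0,0,0,0,0,0.91,-16,0,-30,0,0,0,0.91,-16,0,-65,0,0,0,0.57,-16,0,-65,0,0,0],
)

```text
time: 31.25
eef_pos: [0.5084, -0.0967, 0.1239]
eef_rot: [[0.242, 0.97, 0.006], [0.97, -0.242, -0.001], [0.0, 0.006, -1.0]]
force: [0.8, 0.0, 0.3]
gripper_width: 0.152
gripper_force: 0.0
```

```bash
python3 - <<'E'
from plan import *
p=pose();print(tocor(p),p)
plan([(*cor(60,-95),121,31),(*cor(84,-55),110,76),(*cor(84,-55),54,76)])
E
```

```text
[  35.3 -130.8] [508.39244593 -96.68950654 123.91522048 -13.98807291]
from [508.4 -96.7 123.9 -14. ]
shift [36.0, 25.0, 3.0] turn -45.0 -> [541.4 -67.8 120.9  31. ]
shift [12.0, 45.0, 11.0] turn -45.0 -> [573.7 -34.3 109.9  76. ]
shift [-0.0, -0.0, 56.0] turn 0.0 -> [573.7 -34.3  53.9  76. ]
```

Emit:
move_arm(
  plan=[0.57,7,5,0,0,0,-9,0.57,14,10,0,0,0,-18,0.57,21,15,0,0,0,-27,0.57,28,20,0,0,0,-36,0.57,36,25,0,0,0,-45],
)

```text
time: 31.88
eef_pos: [0.5386, -0.0668, 0.1192]
eef_rot: [[-0.52, 0.854, -0.002], [0.854, 0.52, 0.001], [0.002, -0.001, -1.0]]
force: [0.2, 0.9, -0.3]
gripper_width: 0.426
gripper_force: 0.0
```

Emit:
move_arm(
  plan=[0.57,2,9,0,0,0,-9,0.57,5,18,3,0,0,-18,0.57,7,27,6,0,0,-27,0.57,10,36,9,0,0,-36,0.57,12,45,11,0,0,-45],
)

```text
time: 32.5
eef_pos: [0.5708, -0.0333, 0.108]
eef_rot: [[-0.972, 0.237, -0.002], [0.237, 0.972, 0.001], [0.002, 0.0, -1.0]]
force: [-0.4, -0.8, -0.1]
gripper_width: 0.432
gripper_force: 0.0
```

```bash
python3 - <<'E'
from plan import *
p=pose();print(tocor(p),p,ctrl.sense()["gripper_width"])
plan([(*cor(84,-55),54,76)])
E
```

```text
[ 80.8 -54.4] [570.81175875 -33.28873052 107.96219049  76.31087651] 0.43153935260900783
from [570.8 -33.3 108.   76.3]
shift [-3.0, -1.0, 54.0] turn 0.0 -> [573.5 -35.   54.   76.3]
```

Emit:
move_arm(
  plan=[0.57,-3,0,15,0,0,0,0.57,-3,0,32,0,0,0,0.57,-3,0,48,0,0,0,0.57,-3,0,53,0,0,0,0.57,-3,0,53,0,0,0],
)

```text
time: 33.12
eef_pos: [0.5739, -0.0346, 0.056]
eef_rot: [[-0.97, 0.243, -0.001], [0.243, 0.97, 0.0], [0.001, -0.0, -1.0]]
force: [1.9, 0.2, 1.1]
gripper_width: 0.43
gripper_force: 0.0
```

Emit:
move_arm(
  plan=[0.57,3,0,0,0,0,0,0.57,6,0,0,0,0,0,0.57,9,0,0,0,0,0,0.57,12,0,0,0,0,0,0.57,13,0,0,0,0,0],
)

```text
time: 33.75
eef_pos: [0.5616, -0.0313, 0.0567]
eef_rot: [[-0.97, 0.242, 0.0], [0.242, 0.97, -0.0], [-0.0, -0.0, -1.0]]
force: [-0.0, 0.2, -0.0]
gripper_width: 0.431
gripper_force: 0.0
```

Emit:
move_arm(
  plan=[0.57,1,0,0,0,0,0,0.57,2,0,0,0,0,0,0.57,3,0,0,0,0,0,0.57,3,0,0,0,0,0,0.57,3,0,0,0,0,0],
)

```text
time: 34.38
eef_pos: [0.5591, -0.0307, 0.0567]
eef_rot: [[-0.97, 0.242, 0.0], [0.242, 0.97, -0.0], [-0.0, 0.0, -1.0]]
force: [2.2, -1.1, -1.2]
gripper_width: 0.428
gripper_force: 1.2
```

```bash
python3 - <<'E'
from plan import *
s=ctrl.sense();print(s["force"],s["wrist_torque"]);p=pose();print(tocor(p),p)
E
```

```text
[ 2.15086611 -1.08032313 -1.22432502] [-0.14468457 -0.40018213  0.06750497]
[ 68.9 -54.7] [559.14006328 -30.71574912  56.67653301  75.99817063]
```

Emit:
move_arm(
  plan=[0.57,0.5,0,0,0,0,0,0.57,1,0,0,0,0,0,0.57,1.5,0,0,0,0,0,0.57,1.5,0,0,0,0,0,0.57,1.5,0,0,0,0,0],
)

```text
time: 35.0
eef_pos: [0.5592, -0.0307, 0.0576]
eef_rot: [[-0.97, 0.242, 0.004], [0.242, 0.97, -0.001], [-0.004, 0.0, -1.0]]
force: [7.8, -2.0, -1.8]
gripper_width: 0.431
gripper_force: 3.7
```

Emit:
move_arm(
  plan=[0.57,0.5,0,0,0,0,0,0.57,1,0,0,0,0,0,0.57,1.5,0,0,0,0,0,0.57,1.5,0,0,0,0,0,0.57,1.5,0,0,0,0,0],
)

```text
time: 35.62
eef_pos: [0.5592, -0.0307, 0.0584]
eef_rot: [[-0.97, 0.242, 0.007], [0.242, 0.97, -0.001], [-0.007, 0.0, -1.0]]
force: [11.3, -3.6, -2.1]
gripper_width: 0.427
gripper_force: 5.9
```

Emit:
move_arm(
  plan=[0.57,-3,0,0,0,0,0,0.57,-7,0,2,0,0,0,0.57,-7,0,4,0,0,0,0.57,-7,0,4,0,0,0,0.57,-4,0,4,0,0,0],
)

```text
time: 36.25
eef_pos: [0.5596, -0.0308, 0.0524]
eef_rot: [[-0.97, 0.242, -0.0], [0.242, 0.97, 0.0], [0.0, -0.0, -1.0]]
force: [-0.4, -0.5, 0.5]
gripper_width: 0.427
gripper_force: 0.0
```

Emit:
move_arm(
  plan=[0.57,2,0,0,0,0,0,0.57,3,0,0,0,0,0,0.57,4,0,0,0,0,0,0.57,4,0,0,0,0,0,0.57,4,0,0,0,0,0],
)

```text
time: 36.88
eef_pos: [0.5593, -0.0307, 0.0546]
eef_rot: [[-0.97, 0.242, 0.008], [0.242, 0.97, -0.001], [-0.008, 0.0, -1.0]]
force: [11.4, -2.5, -1.9]
gripper_width: 0.432
gripper_force: 5.7
```

Emit:
move_arm(
  plan=[0.57,0,0,0,0,0,0,0.57,-6,0,0,0,0,0,0.57,-15,0,0,0,0,0,0.57,-15,0,-30,0,0,0,0.57,-15,0,-65,0,0,0],
)

```text
time: 37.5
eef_pos: [0.5696, -0.0334, 0.1171]
eef_rot: [[-0.97, 0.242, -0.003], [0.242, 0.97, 0.0], [0.003, -0.0, -1.0]]
force: [0.3, -0.5, 0.3]
gripper_width: 0.429
gripper_force: 0.0
```

```bash
python3 - <<'E'
from plan import *
p=pose();print(tocor(p),p)
# measured contact: x face at 68.9-?, use pile centre
plan([(*cor(31,-56),122,76),(*cor(31,-56),90,76)])
E
```

```text
[ 79.7 -54.8] [569.64328262 -33.44246801 117.05918768  75.99941231]
from [569.6 -33.4 117.1  76. ]
shift [49.0, -1.0, -5.0] turn -0.0 -> [521.9 -22.6 122.1  76. ]
shift [-0.0, -0.0, 32.0] turn -0.0 -> [521.9 -22.6  90.1  76. ]
```

```bash
python3 - <<'E'
from plan import *
f=eyes.grab_frame("scene");cv2.imwrite("pics/g6.png",cv2.resize(f[165:255,195:315,::-1],(800,600),interpolation=2))
E
```

```text
(no output)
```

View pics/g6.png

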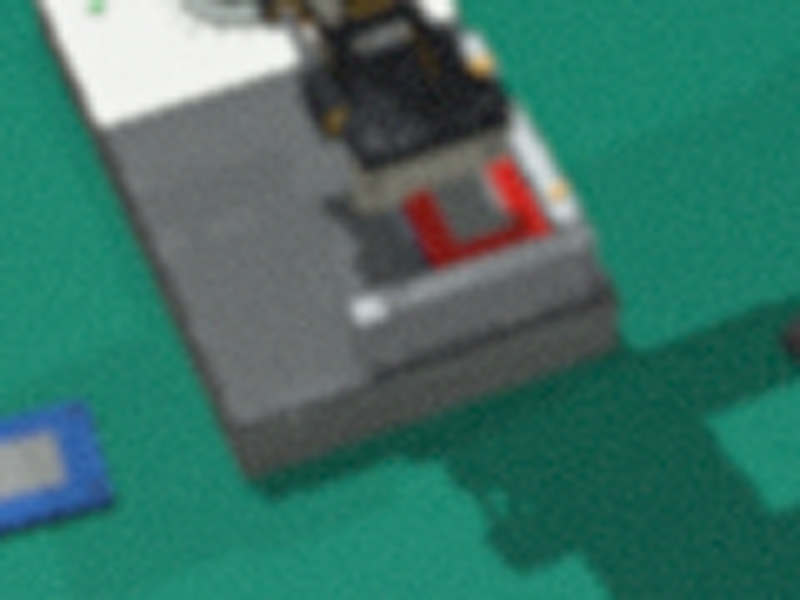

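The red panel (crop (475,215)) looks tight into the corner. Now the press at its centre with shut fingers.

Emit:
move_arm(
  plan=[1,25,0,-5,0,0,0,1,49,-1,-5,0,0,0,1,49,-1,-5,0,0,0,1,49,-1,10,0,0,0,1,49,-1,25,0,0,0],
)

```text
time: 38.17
eef_pos: [0.5231, -0.0228, 0.0912]
eef_rot: [[-0.97, 0.242, -0.0], [0.242, 0.97, 0.0], [0.0, -0.0, -1.0]]
force: [0.5, -0.3, -0.4]
gripper_width: 0.008
gripper_force: 0.0
```

```bash
python3 - <<'E'
from plan import *
s=ctrl.sense();print(s["force"],s["gripper_width"])
p=pose();print(tocor(p),p)
plan([(*cor(30.5,-55.5),82,76)],dec=1)
E
```

```text
[ 0.54964144 -0.27365274 -0.36108832] 0.008221479507209929
[ 32.  -55.6] [523.14803934 -22.797752    91.24865601  75.99298221]
from [523.1 -22.8  91.2  76. ]
shift [1.5, 0.1, 9.2] turn -0.0 -> [521.7 -22.3  82.   76. ]
```

Emit:
move_arm(
  plan=[1,1,0,4,0,0,0,1,1,0,8,0,0,0,1,1,0,10,0,0,0,1,1,0,10,0,0,0,1,1,0,10,0,0,0],
)

```text
time: 38.8
eef_pos: [0.5221, -0.0225, 0.083]
eef_rot: [[-0.97, 0.242, 0.001], [0.242, 0.97, -0.0], [-0.001, 0.0, -1.0]]
force: [-0.4, -0.4, 0.2]
gripper_width: 0.002
gripper_force: 0.0
```

Emit:
move_arm(
  plan=[1,0,0,0.5,0,0,0,1,0,0,1,0,0,0,1,0,0,1,0,0,0],
)

```text
time: 39.17
eef_pos: [0.5217, -0.0224, 0.0816]
eef_rot: [[-0.97, 0.242, -0.0], [0.242, 0.97, -0.0], [0.0, -0.0, -1.0]]
force: [-0.2, -0.4, 0.5]
gripper_width: 0.004
gripper_force: 0.0
```

Emit:
move_arm(
  plan=[1,0,0,0.5,0,0,0,1,0,0,1,0,0,0,1,0,0,1.5,0,0,0,1,0,0,2,0,0,0,1,0,0,2,0,0,0],
)

```text
time: 39.8
eef_pos: [0.5218, -0.0224, 0.0803]
eef_rot: [[-0.97, 0.242, 0.0], [0.242, 0.97, -0.0], [-0.0, -0.0, -1.0]]
force: [-3.7, 0.6, 5.7]
gripper_width: 0.005
gripper_force: 3.3
```

Emit:
move_arm(
  plan=[1,0,0,0.3,0,0,0,1,0,0,0.5,0,0,0,1,0,0,0.5,0,0,0],
)

```text
time: 40.17
eef_pos: [0.5218, -0.0224, 0.0803]
eef_rot: [[-0.97, 0.242, 0.0], [0.242, 0.97, -0.0], [-0.0, -0.0, -1.0]]
force: [-6.6, 0.2, 10.8]
gripper_width: 0.001
gripper_force: 5.4
```

Emit:
move_arm(
  plan=[1,0.5,0,0,0,0,0,1,1,0,0,0,0,0,1,1,0,0,0,0,0],
)

```text
time: 40.55
eef_pos: [0.5218, -0.0224, 0.0803]
eef_rot: [[-0.97, 0.242, 0.002], [0.242, 0.97, -0.0], [-0.002, 0.0, -1.0]]
force: [-0.7, -0.4, 6.0]
gripper_width: 0.006
gripper_force: 3.1
```

Emit:
move_arm(
  plan=[1,0.3,0,0.3,0,0,0,1,0.5,0,0.5,0,0,0,1,0.5,0,0.5,0,0,0],
)

```text
time: 40.92
eef_pos: [0.5218, -0.0224, 0.0803]
eef_rot: [[-0.97, 0.242, 0.003], [0.242, 0.97, -0.001], [-0.003, 0.0, -1.0]]
force: [-0.6, -0.5, 7.4]
gripper_width: 0.006
gripper_force: 4.1
```

Emit:
move_arm(
  plan=[1,0.2,0,0.3,0,0,0,1,0.2,0,0.4,0,0,0,1,0.2,0,0.4,0,0,0,1,0.2,0,0.4,0,0,0,1,0.2,0,0.4,0,0,0],
)

```text
time: 41.55
eef_pos: [0.5218, -0.0224, 0.0803]
eef_rot: [[-0.97, 0.242, 0.004], [0.242, 0.97, -0.001], [-0.004, 0.0, -1.0]]
force: [-0.2, -1.2, 10.0]
gripper_width: 0.004
gripper_force: 5.3
```

Emit:
move_arm(
  plan=[1,0,0,0,0,0,0,1,0,0,0,0,0,0,1,0,0,0,0,0,0,1,0,0,0,0,0,0,1,0,0,0,0,0,0],
)

```text
time: 42.18
eef_pos: [0.5218, -0.0224, 0.0803]
eef_rot: [[-0.97, 0.242, 0.004], [0.242, 0.97, -0.001], [-0.004, 0.0, -1.0]]
force: [-1.7, -0.8, 10.4]
gripper_width: 0.003
gripper_force: 5.3
```

Emit:
move_arm(
  plan=[1,0,0,0,0,0,0,1,0,0,0,0,0,0,1,0,0,0,0,0,0,1,0,0,0,0,0,0],
)

```text
time: 42.68
eef_pos: [0.5218, -0.0224, 0.0803]
eef_rot: [[-0.97, 0.242, 0.004], [0.242, 0.97, -0.001], [-0.004, 0.0, -1.0]]
force: [-1.0, -0.9, 9.9]
gripper_width: 0.005
gripper_force: 5.3
```

Emit:
move_arm(
  plan=[1,0,0,-15,0,0,0,1,0,0,-50,0,0,0,1,0,40,-80,0,0,0,0.6,0,90,-80,0,0,0,0.5,0,130,-80,0,0,0],
)

```text
time: 43.3
eef_pos: [0.5523, 0.1058, 0.1597]
eef_rot: [[-0.97, 0.242, 0.002], [0.242, 0.97, 0.0], [-0.002, 0.001, -1.0]]
force: [0.3, -0.5, -0.5]
gripper_width: 0.172
gripper_force: 0.0
```

```bash
python3 - <<'E'
from plan import *
I=eyes.grab_frame("top"); S=eyes.grab_frame("scene")
np.save("pics/t7.npy",I)
a=cv2.resize(I[185:245,285:345,::-1],(400,400),interpolation=2); 
b=cv2.resize(S[165:240,200:290,::-1],(400,333),interpolation=2)
o=np.zeros((400,800,3),np.uint8); o[:,:400]=a; o[:333,400:]=b
cv2.imwrite("pics/g7.png",o)
for n in("top","scene"):
    E=np.linalg.inv(C[n][1])
    for l in("dial_grip","dial_pointer","marker_line"):
        for d in finder.place_of(l,n)[:2]: print(n,l,round(d["confidence"],2),np.round((E@np.r_[d["centre"],1])[:3]*1000,1))
E
```

```text
top dial_grip 0.74 [ 519.8 -222.2   90.6]
top dial_pointer 0.71 [ 506.8 -207.9   84.9]
scene dial_grip 0.56 [ 518.5 -216.9   83.7]
scene dial_pointer 0.64 [ 505.1 -208.3   90.4]
scene marker_line 0.35 [ 388.2 -495.7    0.5]
```

View pics/g7.png

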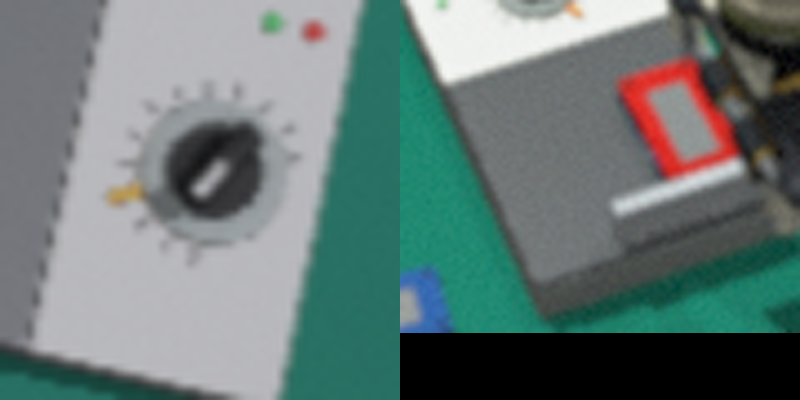

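```bash
cat > dial.py <<'E'
from plan import *
def back(u,v,z,n="top"):
    K,T=C[n]; E=np.linalg.inv(T); r=E[:3,:3]@(np.linalg.inv(K)@[u,v,1]*[1,-1,-1]); return (E[:3,3]+r*(z/1000-E[2,3])/r[2])[:2]*1000
def measure(I,ax=(518.9,-220.5)):
    k=8; r0,c0=185,285; B=cv2.resize(I[r0:r0+60,c0:c0+60],None,fx=k,fy=k,interpolation=cv2.INTER_CUBIC)
    px=lambda u,v:((u+.5)/k-.5+c0,(v+.5)/k-.5+r0)
    H=cv2.cvtColor(B,cv2.COLOR_RGB2HSV); g=cv2.cvtColor(B,cv2.COLOR_RGB2GRAY)
    og=(H[:,:,1]>90)&(H[:,:,0]>8)&(H[:,:,0]<30)&(H[:,:,2]>120); v,u=np.nonzero(og); 
    m=back(*px(u.mean(),v.mean()),51); print("marker",m.round(1),og.sum())
    vv,uu=np.mgrid[:480,:480]; P=proj(np.array([[*ax,94]])/1000,"top")[0]; cu,cv=(P[0]-c0+.5)*k-.5,(P[1]-r0+.5)*k-.5
    d=np.hypot(uu-cu,vv-cv); 
    w=np.clip(g.astype(float)-95,0,None)*(d<5.2*k); v,u=np.nonzero(w>0); ww=w[v,u]
    W=np.array([back(*px(a,b),94) for a,b in zip(u,v)]); c=np.average(W,axis=0,weights=ww); ev,V=np.linalg.eigh(np.cov((W-c).T,aweights=ww)); t=V[:,1]; t=t*np.sign(t[1])
    print("pointer centroid",c.round(1),"PCA ang",np.degrees(np.arctan2(t[1],t[0])).round(1),np.sqrt(ev).round(1),"ray ang",np.degrees(np.arctan2(*(c-ax)[::-1])).round(1),"marker ang",np.degrees(np.arctan2(*(m-ax)[::-1])).round(1))
    b=(g<75)&(d<12*k); v,u=np.nonzero(b); print("black centroid z70",back(*px(u.mean(),v.mean()),70).round(1))
    ring=(H[:,:,1]<60)&(g>110)&(g<165)&(d<12*k); v,u=np.nonzero(ring); (x,y),R=cv2.minEnclosingCircle(np.c_[u,v].astype(np.float32)); print("ring",back(*px(x,y),54).round(1),R/k*3.05)
E
python3 - <<'E'
from dial import *
measure(np.load("pics/t7.npy"))
plan([(*(518.9,-220.5),150,48)])
E
```

```text
marker [ 510.  -178.4] 494
pointer centroid [ 513.7 -215.1] PCA ang 113.7 [2.3 7.7] ray ang 134.0 marker ang 101.9
black centroid z70 [ 519.  -217.2]
ring [ 523.6 -226.3] 36.581282472610475
from [551.5 103.1 158.3  75.9]
shift [-47.0, -322.0, 8.0] turn 28.0 -> [ 518.8 -220.7  150.3   47.9]
```

Emit:
move_arm(
  plan=[0.5,-7,-48,0,0,0,4,0.5,-14,-100,0,0,0,8,0.5,-22,-150,0,0,0,13,0.5,-29,-200,0,0,0,18,0.5,-36,-250,0,0,0,23],
)

```text
time: 44.32
eef_pos: [0.5252, -0.1496, 0.1585]
eef_rot: [[-0.796, 0.605, 0.0], [0.605, 0.796, -0.0], [-0.0, 0.0, -1.0]]
force: [-0.1, -0.4, 1.1]
gripper_width: 0.498
gripper_force: 0.0
```

```bash
python3 - <<'E'
from plan import *
print(pose())
plan([(518.8,-220,130,48),(518.8,-220,68,48)])
E
```

```text
[ 525.22520783 -149.63657658  158.48448259   52.75273568]
from [ 525.2 -149.6  158.5   52.8]
shift [-37.0, -60.0, 28.0] turn 5.0 -> [ 518.4 -219.8  130.5   47.8]
shift [-0.0, 0.0, 62.0] turn -0.0 -> [ 518.4 -219.8   68.5   47.8]
```

Emit:
move_arm(
  plan=[0.5,-18,-30,10,0,0,2,0.5,-37,-60,20,0,0,5,0.5,-37,-60,28,0,0,5,0.5,-37,-60,28,0,0,5,0.5,-37,-60,28,0,0,5],
)

```text
time: 44.95
eef_pos: [0.5196, -0.2166, 0.1306]
eef_rot: [[-0.744, 0.668, 0.0], [0.668, 0.744, 0.0], [-0.0, 0.0, -1.0]]
force: [0.4, 0.7, -0.2]
gripper_width: 0.5
gripper_force: 0.0
```

```bash
python3 - <<'E'
from plan import *
plan([(518.8,-220,68,48)],dec=1)
f=eyes.grab_frame("scene");cv2.imwrite("pics/g8.png",cv2.resize(f[120:210,170:290,::-1],(800,600),interpolation=2))
E
```

```text
from [ 519.6 -216.6  130.6   48.1]
shift [-1.7, -3.1, 62.6] turn 0.1 -> [ 518.8 -220.1   68.    48. ]
```

View pics/g8.png

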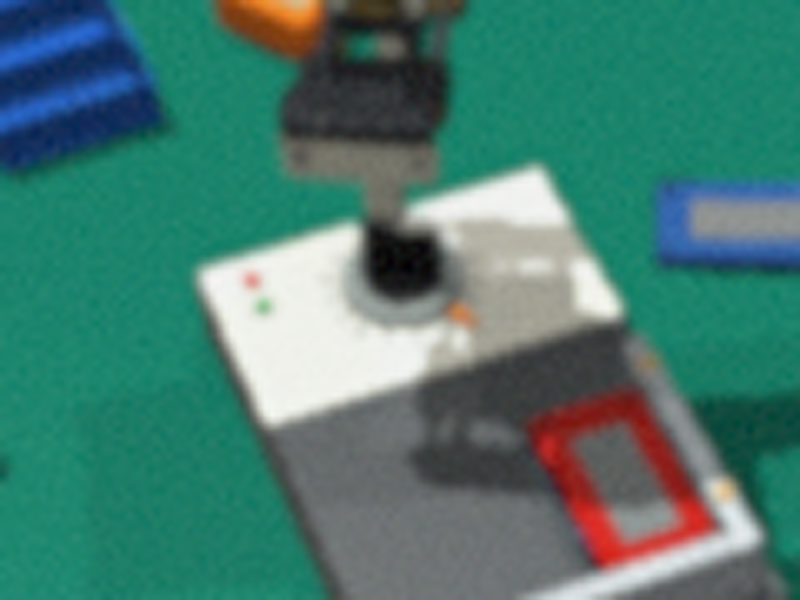

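The fingers are above the dial (crop (400,260)) and the pile sits in the corner at (630,480). I'll descend and grip.

Emit:
move_arm(
  plan=[0.5,-2,-3,15,0,0,0,0.5,-2,-3,35,0,0,0,0.5,-2,-3,55,0,0,0,0.5,-2,-3,62,0,0,0,0.5,-2,-3,62,0,0,0],
)

```text
time: 45.62
eef_pos: [0.5183, -0.2205, 0.0671]
eef_rot: [[-0.743, 0.669, -0.002], [0.669, 0.743, 0.001], [0.002, -0.0, -1.0]]
force: [1.2, -0.3, 0.0]
gripper_width: 0.501
gripper_force: 0.0
```

Emit:
move_arm(
  plan=[0.7,0,0,0,0,0,0,0.75,0,0,0,0,0,0,1,0,0,0,0,0,0,1,0,0,0,0,0,0,1,0,0,0,0,0,0],
)

```text
time: 46.25
eef_pos: [0.5196, -0.2206, 0.0687]
eef_rot: [[-0.743, 0.669, 0.001], [0.669, 0.743, 0.0], [-0.001, 0.001, -1.0]]
force: [2.7, 2.8, 2.3]
gripper_width: 0.144
gripper_force: 30.0
```

```bash
python3 - <<'E'
from plan import *
s=ctrl.sense();print(s["force"],s["wrist_torque"],s["gripper_width"],s["gripper_force"],pose())
E
```

```text
[2.6937449  2.77756956 2.33844472] [ 0.45187069 -0.35017128 -0.05330252] 0.14371657028704304 29.98468726873398 [ 519.57773626 -220.63723564   68.70348672   48.00903813]
```

Emit:
move_arm(
  plan=[1,0,0,0,0,0,7,1,0,0,0,0,0,14,1,0,0,0,0,0,21,1,0,0,0,0,0,28,1,0,0,0,0,0,34],
)

```text
time: 46.88
eef_pos: [0.5187, -0.2211, 0.0687]
eef_rot: [[-0.238, 0.971, -0.001], [0.971, 0.238, -0.0], [-0.0, -0.001, -1.0]]
force: [-3.6, 0.9, 5.1]
gripper_width: 0.153
gripper_force: 30.0
```

Emit:
move_arm(
  plan=[1,0,0,0,0,0,2,1,0,0,0,0,0,2,1,0,0,0,0,0,2],
)

```text
time: 47.25
eef_pos: [0.5187, -0.2212, 0.0687]
eef_rot: [[-0.209, 0.978, -0.001], [0.978, 0.209, -0.0], [-0.0, -0.001, -1.0]]
force: [-3.7, 1.4, 5.2]
gripper_width: 0.148
gripper_force: 30.0
```

```bash
python3 - <<'E'
from plan import *
s=ctrl.sense();print(s["force"],s["wrist_torque"],s["gripper_width"],pose())
E
```

```text
[-3.65868819  1.37163867  5.23324299] [ 0.05653769  0.7015018  -0.06805832] 0.14751743943488482 [ 518.6621228  -221.17163065   68.68298008   12.0689441 ]
```

Emit:
move_arm(
  plan=[0.5,0,0,0,0,0,0,0.5,0,0,0,0,0,0,0.5,0,0,0,0,0,0,0.5,0,0,-20,0,0,0,0.5,0,0,-60,0,0,0],
)

```text
time: 47.88
eef_pos: [0.5177, -0.2203, 0.1281]
eef_rot: [[-0.208, 0.978, -0.003], [0.978, 0.208, 0.002], [0.002, -0.003, -1.0]]
force: [0.6, -0.5, 0.9]
gripper_width: 0.501
gripper_force: 0.0
```

Emit:
move_arm(
  plan=[0.5,0,0,-50,0,0,0,0.5,40,0,-80,0,0,0,0.5,100,0,-100,0,0,0,0.5,160,0,-100,0,0,0,0.5,220,0,-100,0,0,0],
)

```text
time: 48.5
eef_pos: [0.4731, -0.0042, 0.2305]
eef_rot: [[-0.207, 0.978, 0.003], [0.978, 0.207, -0.0], [-0.001, 0.003, -1.0]]
force: [0.2, -0.7, 0.0]
gripper_width: 0.499
gripper_force: 0.0
```

Emit:
move_arm(
  plan=[0.5,60,0,0,0,0,0,0.5,120,0,0,0,0,0,0.5,180,0,0,0,0,0,0.5,200,0,0,0,0,0,0.5,200,0,0,0,0,0],
)

```text
time: 49.12
eef_pos: [0.4314, 0.1914, 0.2297]
eef_rot: [[-0.211, 0.977, 0.002], [0.977, 0.211, 0.001], [0.0, 0.002, -1.0]]
force: [1.4, -0.3, -0.3]
gripper_width: 0.501
gripper_force: 0.0
```

```bash
sed -i 's/d<5.2\*k/d<R_*k/; s/def measure(I,/R_=3.4\ndef measure(I,/; s/-95,0,None/-110,0,None/' dial.py; python3 - <<'E'
from dial import *
I={n:eyes.grab_frame(n) for n in("top","scene")}
import dial
for r in(2.5,3.4): 
    dial.R_=r; print(r,"before");measure(np.load("pics/t7.npy"));print("now");measure(I["top"],(518.5,-219.8))
g=cv2.cvtColor(I["top"],cv2.COLOR_RGB2GRAY); P=proj(np.array([[.5185,-.2198,.094]]),"top")[0]; print(P.round(1)); r,c=int(round(P[1])),int(round(P[0])); print(g[r-6:r+7,c-8:c+7])
G={n:grads(n,I[n]) for n in I}
for g in(G,{"top":G["top"]},{"scene":G["scene"]}): print(fit(PAN(80),(521,-22),g,span=6,yaws=np.arange(-18,-9,1)))
for n in I:
    E=np.linalg.inv(C[n][1])
    for l in("dial_grip","dial_pointer"):
        d=finder.place_of(l,n)
        if d: print(n,l,round(d[0]["confidence"],2),np.round((E@np.r_[d[0]["centre"],1])[:3]*1000,1))
print(ctrl.sense()["time"],pose())
E
```

```text
2.5 before
marker [ 510.  -178.4] 494
pointer centroid [ 515.9 -215.6] PCA ang 10.2 [1.1 1.4] ray ang 121.4 marker ang 101.9
black centroid z70 [ 519.  -217.2]
ring [ 523.6 -226.3] 36.581282472610475
now
marker [ 510.1 -178.7] 525
pointer centroid [ 518.4 -214.4] PCA ang 115.3 [1.2 1.4] ray ang 90.9 marker ang 101.5
black centroid z70 [ 517.5 -218.2]
ring [ 523.2 -225.1] 36.48270349502563
3.4 before
marker [ 510.  -178.4] 494
pointer centroid [ 514.8 -214.6] PCA ang 148.8 [1.3 1.9] ray ang 124.7 marker ang 101.9
black centroid z70 [ 519.  -217.2]
ring [ 523.6 -226.3] 36.581282472610475
now
marker [ 510.1 -178.7] 525
pointer centroid [ 518.2 -213. ] PCA ang 100.8 [1.3 2. ] ray ang 92.2 marker ang 101.5
black centroid z70 [ 517.5 -218.2]
ring [ 523.2 -225.1] 36.48270349502563
[318.9 209. ]
[[155 155 152 148 125 107 105 107 122 143 152 155 157 165 178]
 [154 144 114  90  75  67  66  66  76  92 115 138 152 156 166]
 [146 112  72  58  55  55  54  53  54  59  73 106 124 129 151]
 [ 94  70  53  51  50  50  50  51  42  42  44  58  67  81 135]
 [ 68  51  50  46  42  46  49  45  43  44  44  47
[... 188 characters left out ...]
5  42  81 131]
 [ 36  78 103 102  82  69  57  42  33  29  30  36  54 107 145]
 [ 31  37  45  42  34  33  33  30  40  50  53  53  68 130 155]
 [ 43  28  29  40  47  51  51  50  53  56  57  57  79 137 155]
 [ 72  52  49  52  54  55  55  56  56  57  57  67 107 145 157]
 [117  75  56  53  56  55  56  56  56  58  67 104 140 154 158]]
([523.1, -19.2, -14.4], np.float64(-436.6))
([522.6, -20.1, -14.4], np.float64(-205.6))
([524.1, -17.7, -14.6], np.float64(-236.5))
top dial_grip 0.58 [ 520.5 -223.2   92.8]
top dial_pointer 0.75 [ 518.  -199.5   80.9]
scene dial_grip 0.3 [ 569.9 -540.8   -1.9]
scene dial_pointer 0.72 [ 516.9 -196.9   90.1]
49.425 [432.00782904 188.95197254 228.48656729  11.90191634]
```

```bash
python3 - <<'E'
from bench import ctrl
print(ctrl.close_job())
E
```

```text
the job is handed in; nothing more can be done
None
```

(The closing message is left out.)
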